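# Prop out the recipe stand and put the recipe board on it

## Robot

A 6-joint arm with a two-finger parallel gripper is mounted at the origin on a cart in front of the work surface, level with it; the furniture and walls round the work are solid. World frame = base frame: x ahead of the robot, y to its left, z up, the work surface at z = 0. Lengths are in m, angles in degrees, forces in N, time in s.
With the tool pointing down it reaches from about 0.3 to 0.775 m from the base axis. Payload 14.6 kg.
Tool frame: the origin (TCP) lies at the very end of the fingers, on their centre line; the grasp point (between the pads) lies 19 mm behind it; z points along the fingers, y is the line along which they close (so a half turn about z gives the same grasp; the last joint's range is limited). The gripper opens to 94 mm and grips with 3 to 60 N. Pads are 16 mm wide; open, the fingers measure 119 mm over their backs; the gripper's body (75 mm by 177 mm) begins 78 mm behind the grasp point.
Start: joints at [-71.31, 17.183, 87.147, -0, 75.671, -3.816], TCP at [0.211, -0.508, 0.205] pointing down, gripper open.
Joint ranges: [-173.82, 173.82], [-45.26, 126.66], [13.44, 144.39], [-59.66, 239.66], [0, 175.72], [-146.38, 146.38]. Speed limits (degrees/s): [127.2, 127.2, 147.25, 180, 180, 180].

## Interface

Orientations are given as [roll, pitch, yaw] about the fixed x, y, z axes, in that order (R = Rz(yaw) Ry(pitch) Rx(roll)).
In Python, from bench import bot, imaging, spotter gives the robot as it stands. Calls block until the motion is done:
- bot.movep(position, orientation): joint-space move of the TCP to a pose.
- bot.move_straight(position, rate=0.15, orientation=None, contact_N=None): straight line of the TCP; orientation=None keeps the orientation; rate is the mean speed in m/s. With contact_N (N) it stops when the force on the tool has changed by that much, and returns True; else False.
- bot.move_joints(angles): joint-space move.
- bot.grip(opening, newtons=None): finger opening in m; newtons is the grip in N (None keeps the last); returns when the fingers have stopped.
- bot.pause(seconds).
- bot.solve_ik(position, orientation): joint angles nearest the present ones, or None.
- imaging.get_image(name): name is "scene" or "top" or "wrist"; returns a dict with "img" (400x640x3 uint8, red, green, blue), "z_map" (400x640 float32, m along the optical axis (not along the pixel's ray), 0 where there is no reading), "fx", "fy", "cx", "cy" (pixels), "T" (4x4, takes a point from camera to world coordinates); the wrist camera has in their place "mount" (4x4, takes a point from camera to tool coordinates, whose origin is the TCP and whose axes are the flange's). Camera axes: x right, y down, z forward; pixel columns grow to the right and rows downward; lengths in m; the calibration is good to about 2 mm. A picture is of the moment at which its call begins: read the wrist's pose just before it.
A pose or a line that the arm cannot do raises bot.IKError and nothing moves.
- bot.job_done(): hands the job in; it is judged then, once.
Trained networks look in the newest picture that a camera, given by its name, has taken for a name from the list of things; names that differ only in an ending like _2 or _b are one class to them, and where a whole thing is asked for, a point or a joint stands for the part that bears it (a point fixed in the world has none). Each returns a list of dicts, best first, with "conf" (0 to 1); they miss things now and then, are a little off and sometimes report something else, mostly with a low value. They report only what shows in the picture. A call takes as long as a camera call.
- spotter.search_frame(target, camera): "at" ([x, y, z] in m, in the coordinates of the camera as it stood for that picture, good to about 4 mm: the middle of the surface that is visible of it).
- spotter.masks_of(target, camera): "mask" (400x640 bool, what is visible of it).
- spotter.tip_of(target, camera): "at" ([x, y, z] in m, in the coordinates of the camera as it stood for that picture, good to about 4 mm: a listed point, or the origin of a listed thing).
Readings, each from a call of its own:
- bot.get_t(): time.
- bot.get_joints(): joint angles.
- bot.get_qvel(): joint speeds.
- bot.get_joint_efforts(): joint torques, N m.
- bot.get_tool_pos(): TCP position.
- bot.get_orientation(): TCP orientation.
- bot.get_wrist_force(): force on the tool from outside, world axes, zero at the start.
- bot.get_ft_torque(): the same for the moment, N m.
- bot.get_grip_width(): finger opening in m.
- bot.get_finger_force(): force on a finger pad.
Only numpy, scipy, OpenCV 4.12 (cv2) and the standard library are available. Lean on these libraries where they do the work, as an engineer would, in place of code of your own. Each camera call takes 0.05 s, during which the arm holds its last target. There are 200 camera calls.

## Task

Get the recipe stand ready for cooking: first push its folding prop leg away from you, up and over, until it rests against its stop. Then take the recipe board out of the slotted rack and stand it on the stand behind the front lip, sheet facing out, with the notch in its lower edge down over the stand's key, so that it leans back on the leg. Leave the other things on the worktop where they are.

Things in the scene. Friction and masses are not known exactly. Their poses are not given: they have to be found in the camera images.
- stand: Folding recipe stand, brown wood, fixed to the worktop. Origin on its underside; +x from its front (faces the robot within 0.3 rad) to its back, y along its width, z up. Base plate x -60 to 70 mm, 190 mm wide, top at z 12. Front lip, full width: x -15 to -5, top z 24. Hinge cheeks at y +-25: x 25 to 45, top z 30. Slanted stop block behind: x 40 to 58, top z 47.
- key (a point): Centre of the key's top: dark block in the middle of the plate, right behind the lip, 26 mm wide (y), filling the 30 mm from lip to cheeks (x -5 to 25 mm of the stand), top at z 22 mm, 10 mm above the plate. The board's lower edge belongs on the plate between lip and cheeks, its notch over this key.
- leg (a joint): Angle (rad) of the steel prop leg above level: below 1.57 it leans forward over the lip, 1.57 is upright, its stop is at 1.745 (leaning back 10 degrees). Starts at 0.95 to 1.25. Stiff hinge along the stand's y: the leg stays where it is left and moves at about 1 N on its cross bar. Flat bar 26 mm wide, 6 mm thick, with a round cross bar at its free end.
- leg_hinge (a point): Point on the leg's hinge axis, at x 35, y 0, z 22 mm in the stand's frame.
- leg_bar (a point): Centre of the cross bar at the free end of the leg: 12 mm thick, 80 mm long along the stand's y, 90 mm from the hinge axis. At the stop its centre is at x 51, z 111 mm in the stand's frame.
- rack: Low slotted rack of brown wood, fixed to the worktop, 74 x 190 x 45 mm. Origin: centre of its underside; y along the slot. Slot 14 mm wide (x -7 to 7 mm), floor at z 10 mm, walls up to z 45 mm, open at both ends.
- recipe_board: Pale wooden board, 10 mm thick (x), 170 wide (y), 150 tall (z), 0.11 to 0.22 kg, upright in the rack's slot at the start. Origin: middle of its lower edge; its face with the white ruled sheet looks to -x (to the robot). Notch mid lower edge: 44 wide, 16 high. Pinch the top edge across the 10 mm. Let go upright on the stand it may topple either way: tip it back on the leg (10 to 23 degrees).
- mug: Spotted mug, 93 mm tall, standing back left of the stand; bystander. Origin under its centre.
- tin: Food tin, 75 mm wide, 58 mm tall, left of the stand; bystander. Origin under its centre.
- garlic: Garlic bulb, 50 mm, near the front edge between stand and rack; bystander. Origin under its centre.
- red_lid_jar: Jar with a red lid, 60 mm wide, 121 mm tall, behind the stand by the microwave; bystander. Origin under its centre.
- steel_cup: Steel cup, 52 mm wide, 72 mm tall, front left of the stand; bystander. Origin under its centre.
- spice_jar: Spice jar with a dark cap, 41 mm wide, 105 mm tall, right of the rack; bystander. Origin under its centre.

How it is judged:
By the outcome, as a careful person would: the job done as asked, in the order asked, and still so for the second after the job is handed in, with the robot touching nothing.
It also fails if it takes over 56 s, if anything falls off the work surface, if the arm or the gripper's body presses on something with over 40 N, if the wrist force passes 120 N, or if a joint passes its speed limit or range.

## Working session

There is one attempt and no reset: what is moved stays moved. The work goes in short steps, each a Python script; the robot and the scene stay as the last script left them, time stands still between calls to the robot, and variables do not carry over. Pictures are saved under pics/ and viewed, at most 10 in all, crops included, and the job is handed in when it is done.

```bash
ls; mkdir -p pics; cat > h.py <<'E'
import numpy as np, cv2
from bench import bot, imaging, spotter
def w(im,p): return (im["T"]@np.r_[p,1])[:3]
def cloud(im,mask):
    v,u=np.nonzero(mask&(im["z_map"]>0)); z=im["z_map"][v,u]
    P=np.c_[(u-im["cx"])/im["fx"]*z,(v-im["cy"])/im["fy"]*z,z]
    return P@im["T"][:3,:3].T+im["T"][:3,3]
E
python3 - <<'E'
from h import *
np.set_printoptions(precision=4,suppress=True)
for c in ["scene","top"]:
    im=imaging.get_image(c); cv2.imwrite(f"pics/{c}0.png",im["img"][:,:,::-1])
    print(c,im["T"][:3,3])
    for t in ["stand","key","leg_hinge","leg_bar","rack","recipe_board"]:
        r=spotter.tip_of(t,c); print(t,[(round(d["conf"],2),w(im,d["at"])) for d in r[:2]])
    for t in ["stand","leg","rack","recipe_board","mug","tin","garlic","red_lid_jar","steel_cup","spice_jar"]:
        r=spotter.masks_of(t,c)
        if r:
            P=cloud(im,r[0]["mask"]); print(t,round(r[0]["conf"],2),len(P),np.percentile(P,[2,50,98],axis=0).round(3).tolist())
            np.save(f"/tmp/{c}_{t}.npy",P)
print(bot.get_t(),bot.get_orientation())
E
```

```text
pics
scene [0.0048 0.6855 0.9768]
stand [(0.73, array([ 0.5285,  0.2206, -0.0021]))]
key [(0.69, array([0.539 , 0.2226, 0.0222]))]
leg_hinge [(0.69, array([0.564 , 0.2221, 0.0188]))]
leg_bar [(0.75, array([0.5271, 0.218 , 0.1051]))]
rack [(0.82, array([ 0.4934, -0.1309, -0.0025]))]
recipe_board [(0.79, array([ 0.4917, -0.1294,  0.0058]))]
stand 0.78 2402 [[0.467, 0.132, 0.004], [0.524, 0.233, 0.013], [0.592, 0.313, 0.111]]
leg 0.46 180 [[0.523, 0.159, 0.013], [0.531, 0.222, 0.107], [0.594, 0.259, 0.114]]
rack 0.78 694 [[0.45, -0.212, 0.005], [0.472, -0.105, 0.023], [0.521, -0.039, 0.047]]
recipe_board 0.71 1030 [[0.479, -0.214, 0.038], [0.488, -0.122, 0.108], [0.503, -0.047, 0.161]]
mug 0.84 1215 [[0.568, 0.438, 0.006], [0.613, 0.474, 0.055], [0.667, 0.511, 0.094]]
tin 0.76 895 [[0.457, 0.466, 0.009], [0.484, 0.501, 0.054], [0.528, 0.533, 0.059]]
garlic 0.59 188 [[0.379, -0.006, 0.001], [0.397, 0.023, 0.031], [0.422, 0.04, 0.048]]
steel_cup 0.81 515 [[0.375, 0.426, 0.002], [0.406, 0.447, 0.041], [0.423, 0.473, 0.073]]
spice_jar 0.71 293 [[0.491, -0.452, 0.003], [0.506, -0.422, 0.065]
[... 640 characters left out ...]
06], [0.484, -0.129, 0.018], [0.535, -0.042, 0.051]]
recipe_board 0.76 341 [[0.484, -0.213, 0.021], [0.494, -0.131, 0.158], [0.505, -0.051, 0.165]]
mug 0.94 715 [[0.574, 0.432, 0.004], [0.618, 0.479, 0.043], [0.675, 0.506, 0.094]]
tin 0.95 556 [[0.462, 0.459, 0.002], [0.496, 0.49, 0.055], [0.533, 0.53, 0.062]]
garlic 0.61 186 [[0.382, -0.013, -0.0], [0.404, 0.012, 0.033], [0.427, 0.037, 0.049]]
red_lid_jar 0.75 368 [[0.666, 0.085, 0.02], [0.687, 0.112, 0.12], [0.719, 0.138, 0.127]]
steel_cup 0.59 228 [[0.381, 0.422, 0.001], [0.401, 0.458, 0.033], [0.423, 0.469, 0.072]]
spice_jar 0.66 243 [[0.497, -0.452, 0.009], [0.515, -0.427, 0.1], [0.535, -0.418, 0.11]]
1.7 [-179.999    -0.0001   22.5052]
```

```bash
python3 -c "
import cv2,numpy as np
a=cv2.imread('pics/scene0.png');b=cv2.imread('pics/top0.png')
cv2.imwrite('pics/both.png',cv2.resize(np.vstack([a,b]),(480,600)))"
```

```text
(no output)
```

View pics/scene0.png

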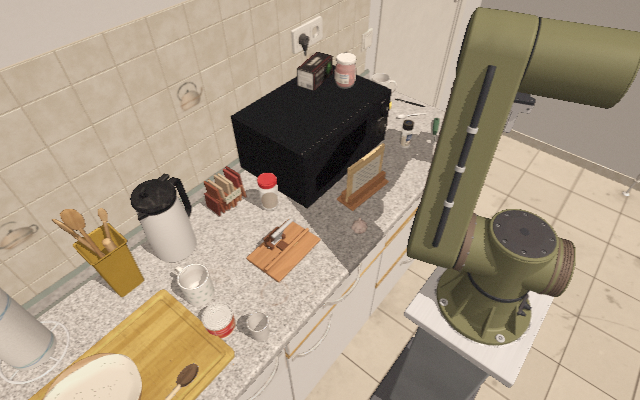

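View pics/top0.png

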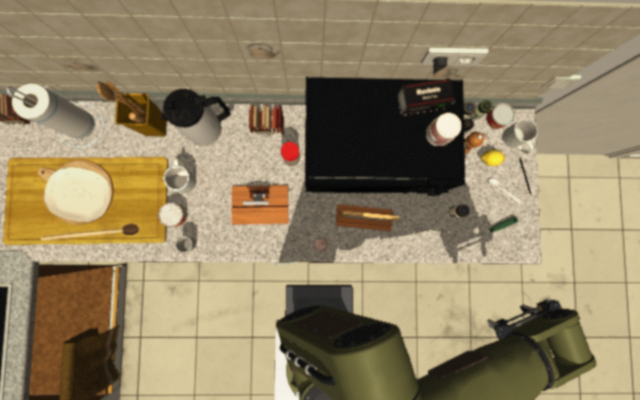

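The two views match the detections: the stand (orange, top view about (260,204)) has its leg leaning forward, and the rack with board is at about (367,216), just in front of the microwave. Next come the yaws and the microwave's extent.

```bash
python3 - <<'E'
from h import *
np.set_printoptions(precision=4,suppress=True)
def yaw(P):
    c,s,a=cv2.minAreaRect(P[:,:2].astype(np.float32)*1000); 
    return np.array(c)/1000,np.array(s),a
for c in ["scene","top"]:
    for n,lo,hi in [("stand",.006,.03),("rack",.03,.052),("recipe_board",.145,.175),("leg",.095,.13)]:
        P=np.load(f"/tmp/{c}_{n}.npy"); P=P[(P[:,2]>lo)&(P[:,2]<hi)]
        m=np.median(P,0); P=P[np.linalg.norm(P-m,axis=1)<.14]
        d=np.linalg.svd(P[:,:2]-P[:,:2].mean(0))[2][0]; d*=np.sign(d[1])
        print(c,n,len(P),"rect",*yaw(P),"pca yaw",np.degrees(np.arctan2(-d[0],d[1])),P.mean(0))
im=imaging.get_image("top"); A=cloud(im,np.ones((400,640),bool))
M=A[(A[:,2]>.15)&(A[:,0]>.5)&(A[:,1]<.08)&(A[:,1]>-.35)&(A[:,2]<.5)]
M=M[(M[:,0]>.53)]
print("mw",np.percentile(M,[0.5,5,50,99],axis=0))
for y in (-.05,-.13,-.25): 
    q=M[abs(M[:,1]-y)<.01]; print(y,q[:,0].min(),np.median(q[:,2]))
for q in [([.527,.22,.3],20),([.494,-.13,.3],20)]: print(bot.solve_ik(q[0],[180,0,q[1]]))
E
```

```text
scene stand 2087 rect [0.5311 0.2208] [131.4445 191.7501] 1.3689074516296387 pca yaw -6.077767959658606 [0.5218 0.2298 0.014 ]
scene rack 295 rect [ 0.4757 -0.1236] [176.4258  44.1176] 74.28063201904297 pca yaw -9.034744611810511 [ 0.4779 -0.1131  0.0413]
scene recipe_board 221 rect [ 0.4924 -0.1302] [170.5077  15.5528] 84.7063217163086 pca yaw -5.447105811569578 [ 0.49   -0.1251  0.1556]
scene leg 106 rect [0.5289 0.2212] [12.012  77.8559] 0.9036000967025757 pca yaw 1.0661618247658011 [0.5277 0.2234 0.1099]
top stand 1917 rect [0.536  0.2168] [128.793  189.8033] 0.5710923075675964 pca yaw 2.025097907321738 [0.5314 0.2155 0.0145]
top rack 432 rect [ 0.4959 -0.1348] [180.4587  46.234 ] 84.84666442871094 pca yaw -5.766419272752962 [ 0.4933 -0.1307  0.0455]
top recipe_board 201 rect [ 0.4957 -0.1335] [166.6475  10.1787] 84.819091796875 pca yaw -5.201103235383872 [ 0.4953 -0.1334  0.1604]
top leg 78 rect [0.5348 0.2166] [13.1236 68.5611] 4.9419426918029785 pca yaw 2.8868965687794272 [0.5335 0.2182 0.1107]
mw [[ 0.5757 -0.3468  0.1702]
 [ 0.5891 -0.3246  0.2353]
 [ 0.8041 -0.141   0.2437]
 [ 0.9044  0.0691  0.4944]]
-0.05 0.5753939956558451 0.2428202055405415
-0.13 0.5755023294729763 0.24275715249933083
-0.25 0.5756984800401639 0.25658707781560086
[18.9839 17.0062 74.9582 -0.     88.0355 88.9839]
[-18.8523   8.8926  84.8039  -0.      86.3035  51.1477]
```

```bash
python3 - <<'E'
from h import *
np.set_printoptions(precision=4,suppress=True)
bot.move_straight([.30,-.33,.38],.4)
bot.grip(0.0,20)
bot.movep([.44,.219,.25],[180,0,-179])
bot.move_straight([.48,.2185,.097],.25)
print(bot.get_joints(),bot.get_t())
hit=bot.move_straight([.586,.2195,.097],.07,contact_N=8)
print(hit,bot.get_tool_pos(),bot.get_wrist_force())
bot.move_straight([.46,.219,.13],.3)
bot.move_straight([.38,.10,.36],.4)
for c in ("top","scene"):
    im=imaging.get_image(c); cv2.imwrite(f"pics/{c}1.png",im["img"][:,:,::-1])
    for t in ["leg_bar","stand","key","leg_hinge","recipe_board"]: print(c,t,[(round(d["conf"],2),w(im,d["at"])) for d in spotter.tip_of(t,c)[:1]])
print(bot.get_t())
E
```

```text
[ 20.4798  20.9647  97.3864  -0.0005  61.5685 -70.4923] 6.85
True [0.5636 0.2192 0.0962] [-5.6079 -0.5716  3.4816]
top leg_bar [(0.55, array([0.4009, 0.4493, 0.0022]))]
top stand [(0.92, array([0.5286, 0.2187, 0.0025]))]
top key [(0.83, array([0.537 , 0.221 , 0.0218]))]
top leg_hinge [(0.72, array([ 0.4907, -0.1312,  0.0132]))]
top recipe_board [(0.84, array([ 0.4931, -0.1336,  0.0107]))]
scene leg_bar [(0.8, array([0.5751, 0.2189, 0.1122]))]
scene stand [(0.86, array([ 0.5306,  0.222 , -0.0016]))]
scene key [(0.87, array([0.5362, 0.2183, 0.0213]))]
scene leg_hinge [(0.91, array([0.5635, 0.2223, 0.0202]))]
scene recipe_board [(0.89, array([ 0.4941, -0.1275,  0.0092]))]
9.9
```

```bash
python3 - <<'E'
from h import *
np.set_printoptions(precision=4,suppress=True)
bot.move_straight([.46,.219,.13],.4)
bot.move_straight([.545,.219,.097],.2)
hit=bot.move_straight([.585,.2195,.097],.04,contact_N=22)
print(hit,bot.get_tool_pos(),bot.get_wrist_force())
bot.move_straight([.46,.219,.13],.3)
im=imaging.get_image("scene")
for t in ["leg_bar"]: print([(round(d["conf"],2),w(im,d["at"])) for d in spotter.tip_of(t,"scene")[:1]])
m=spotter.masks_of("leg","scene")
# over to the rack, look at the board from the wrist
bot.move_straight([.42,.10,.36],.4)
bot.grip(0.05,40)
R0=85
bot.movep([.44,-.132,.33],[180,0,R0])
from scipy.spatial.transform import Rotation as Ro
T=np.eye(4);T[:3,:3]=Ro.from_euler('xyz',bot.get_orientation(),degrees=True).as_matrix();T[:3,3]=bot.get_tool_pos()
im=imaging.get_image("wrist"); im["T"]=T@im["mount"]
cv2.imwrite("pics/wrist1.png",im["img"][:,:,::-1])
print(bot.get_joints(),im["mount"][:3,3])
for t in ["recipe_board","rack"]:
    print(t,[(round(d["conf"],2),w(im,d["at"])) for d in spotter.tip_of(t,"wrist")[:1]])
    r=spotter.masks_of(t,"wrist")
    if r:
        P=cloud(im,r[0]["mask"]); lo=.15 if t!="rack" else .035
        P=P[(P[:,2]>lo)&(P[:,2]<lo+.03)]
        if len(P)>20: print(cv2.minAreaRect(P[:,:2].astype(np.float32)*1000),np.median(P,0),len(P))
print(bot.get_t())
E
```

```text
True [0.5636 0.2193 0.0966] [-10.2306  -0.8922   7.8542]
[(0.43, array([0.5746, 0.22  , 0.1121]))]
[-21.184    1.4345  89.0198   0.0077  89.5287 -16.3543] [ 0.066   0.0006 -0.1778]
recipe_board [(0.82, array([ 0.4959, -0.1318,  0.0074]))]
((494.7345886230469, -131.1119842529297), (166.13876342773438, 10.242551803588867), 84.79349517822266) [ 0.4957 -0.1127  0.1585] 935
rack [(0.94, array([ 0.493 , -0.1293, -0.0032]))]
((479.97613525390625, -130.87744140625), (176.57534790039062, 16.07723045349121), 84.76386260986328) [ 0.4797 -0.1236  0.0434] 949
15.6333
```

View pics/wrist1.png

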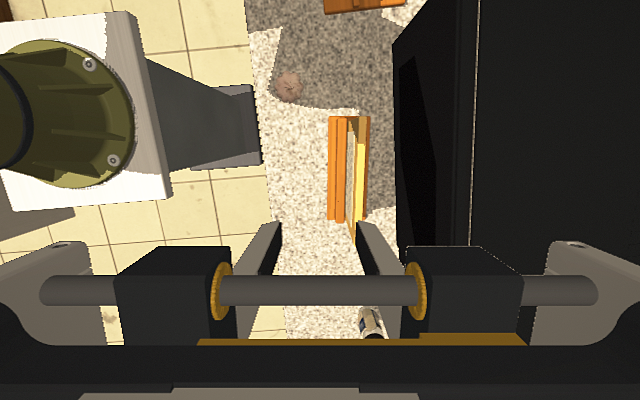

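Both pushes ended at the same x, 0.5636, so the leg is at its stop. The wrist view shows the board in the rack at about (350,180) with the microwave close to its right. I'll grasp with a slight tilt towards the robot to clear the microwave.

```bash
cat >> h.py <<'E'
from scipy.spatial.transform import Rotation as Ro
def tilt(yaw,lean):
    """tool rpy for board yaw (deg) leaning back by lean (deg)"""
    return (Ro.from_euler('z',yaw,degrees=True)*Ro.from_euler('y',lean,degrees=True)*Ro.from_euler('xyz',[180,0,90],degrees=True)).as_euler('xyz',degrees=True)
def pose():
    T=np.eye(4);T[:3,:3]=Ro.from_euler('xyz',bot.get_orientation(),degrees=True).as_matrix();T[:3,3]=bot.get_tool_pos(); return T
E
python3 - <<'E'
from h import *
np.set_printoptions(precision=4,suppress=True)
y=-5.2; e=np.array([np.cos(np.radians(y)),np.sin(np.radians(y)),0])
c=np.array([.4947,-.131,0])-.008*e; o=tilt(y,-4.5)
bot.movep(c+[0,0,.22],o)
hit=bot.move_straight(c+[0,0,.135],.12,contact_N=6)
print(hit,bot.get_tool_pos(),bot.get_wrist_force())
if not hit:
    bot.grip(0.0,45); print(bot.get_grip_width(),bot.get_finger_force(),bot.get_wrist_force())
    bot.move_straight(c+[0,0,.15],.1); print(bot.get_wrist_force())
    bot.move_straight(c+[0,0,.27],.25)
    print(bot.get_grip_width(),bot.get_finger_force(),bot.get_wrist_force(),bot.get_tool_pos())
im=imaging.get_image("scene"); cv2.imwrite("pics/scene2.png",im["img"][100:300,180:500,::-1]); print(bot.get_t())
E
```

```text
False [ 0.4872 -0.1305  0.136 ] [ 0.9121  0.7462 -0.3467]
0.009375728126407204 44.97689366340637 [-2.7166  0.6376  1.429 ]
[-1.5266  0.1234 -0.5123]
0.00971556382143948 44.98222231864929 [ 0.1205 -0.0139 -1.3078] [ 0.4864 -0.1301  0.2683]
18.725
```

View pics/scene2.png

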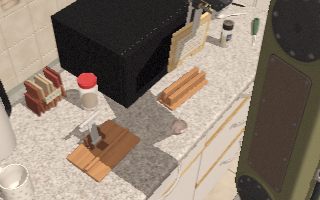

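The board is held in the gripper (crop about (190,40)) and the leg is up (95,130). I'll carry it over the stand and check the alignment.

```bash
cat >> h.py <<'E'
L=.1255; SY=1.0; S=np.array([.528,.2206,0])
def place(lean,b=.0164,z=.012,dy=0):
    "TCP position for the board's lower back corner at stand x=b, height z"
    t=np.radians(lean); u=np.array([np.sin(t),0,np.cos(t)])
    p=np.array([b-.005*np.cos(t),dy,z+.005*np.sin(t)])+L*u
    return S+Ro.from_euler('z',SY,degrees=True).apply(p)
E
python3 - <<'E'
from h import *
np.set_printoptions(precision=4,suppress=True)
bot.move_straight([.42,-.11,.29],.3)
bot.move_straight(place(14,-.06,.15),.3,orientation=tilt(SY,14))
T=pose(); print(T[:3,3],place(14,-.06,.15),bot.get_orientation(),bot.get_grip_width())
for c in ("scene","top","wrist"):
    im=imaging.get_image(c)
    if c=="wrist": im["T"]=T@im["mount"]
    cv2.imwrite(f"pics/{c}3.png",im["img"][:,:,::-1])
    for t in ["recipe_board","key","stand","leg_bar"]:
        print(c,t,[(round(d["conf"],2),w(im,d["at"])) for d in spotter.tip_of(t,c)[:1]])
    for t in ["recipe_board","stand"]:
        r=spotter.masks_of(t,c)
        if r:
            P=cloud(im,r[0]["mask"]); print(t,len(P),cv2.minAreaRect(P[:,:2].astype(np.float32)*1000),np.percentile(P,[1,99],axis=0).round(4).tolist())
print("expected board origin",place(14,-.06,.15)-L*np.array([np.sin(np.radians(14)),0,np.cos(np.radians(14))]),bot.get_t())
E
python3 -c "
import cv2,numpy as np
a=cv2.imread('pics/scene3.png')[100:330,180:480];b=cv2.imread('pics/wrist3.png')
cv2.imwrite('pics/c3.png',np.hstack([cv2.resize(a,(400,306)),cv2.resize(b,(400,306))]))"
```

```text
[0.4936 0.2192 0.2728] [0.4935 0.22   0.273 ] [-166.0091    0.0202   90.9495] 0.009443013286391211
scene recipe_board [(0.94, array([0.4629, 0.2179, 0.1497]))]
scene key [(0.72, array([0.5393, 0.223 , 0.0203]))]
scene stand [(0.91, array([ 0.5277,  0.2226, -0.0014]))]
scene leg_bar [(0.53, array([0.5768, 0.2222, 0.1119]))]
recipe_board 2570 ((528.4371337890625, 173.50839233398438), (151.48553466796875, 278.7936706542969), 48.247528076171875) [[0.4574, 0.1354, 0.1533], [0.5031, 0.3025, 0.2984]]
stand 1990 ((548.9308471679688, 218.46536254882812), (174.3713836669922, 200.08111572265625), 4.210371017456055) [[0.4655, 0.1272, -0.0007], [0.5919, 0.3148, 0.1147]]
top recipe_board []
top key [(0.86, array([0.5378, 0.2205, 0.0268]))]
top stand [(0.55, array([0.5246, 0.2154, 0.0052]))]
top leg_bar [(0.39, array([0.5799, 0.2169, 0.1109]))]
recipe_board 211 ((484.7322692871094, 146.50628662109375), (40.978538513183594, 35.1684455871582), 0.7551679015159607) [[0.4642, 0.1304, 0.164], [0.5051, 0.1632, 0.3019]]
stand 709 ((540.119384765625, 164.98475646972656), (130.36985778808594, 85.17156982421875), 1.3480721712112427) [[0.4792, 0.1223, 0.0072], [0.6005, 0.2065, 0.1194]]
wrist recipe_board [(0.24, array([ 0.3971,  0.447 , -0.0016]))]
wrist key [(0.86, array([0.5391, 0.2154, 0.0234]))]
wrist stand [(0.8, array([ 0.5268,  0.2158, -0.0031]))]
wrist leg_bar [(0.92, array([0.5808, 0.2185, 0.1084]))]
recipe_board 3405 ((468.04571533203125, 224.38665771484375), (165.43983459472656, 98.8618392944336), 79.12870025634766) [[0.4948, 0.1585, 0.2928], [0.5056, 0.3011, 0.2974]]
stand 10533 ((535.43212890625, 216.51974487304688), (136.7738037109375, 196.71484375), 1.1594570875167847) [[0.4707, 0.126, -0.0007], [0.5965, 0.3111, 0.1152]]
expected board origin [0.4632 0.22   0.1512] 21.4417
```

View pics/c3.png

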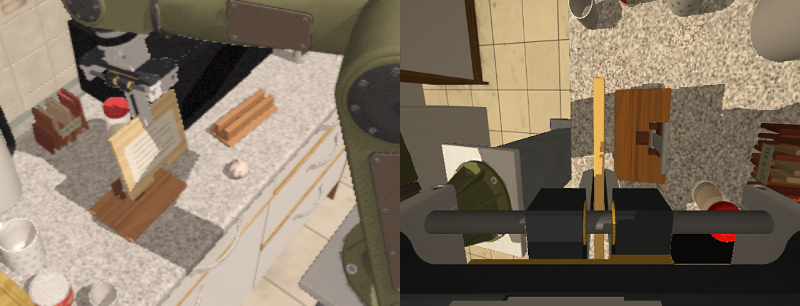

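Scene and wrist pictures show the board held sheet-out just in front of the stand; board origin is within a few mm of what I predicted. I'll lower it, tip it back and release.

```bash
python3 - <<'E'
from h import *
np.set_printoptions(precision=4,suppress=True)
o=tilt(SY,13.5)
bot.move_straight(place(13.5,.0155,.135,.001),.2,orientation=o)
bot.move_straight(place(13.5,.0155,.04,.001),.15)
hit=bot.move_straight(place(13.5,.0155,.005,.001),.04,contact_N=5)
p=bot.get_tool_pos(); print(hit,p,place(13.5,.0155,.012,.001),bot.get_wrist_force())
dz=p[2]-place(13.5,.0155,.012)[2]
T=pose(); im=imaging.get_image("scene")
print([(round(d["conf"],2),w(im,d["at"])) for d in spotter.tip_of("recipe_board","scene")[:1]])
cv2.imwrite("pics/scene4.png",cv2.resize(im["img"][130:280,220:370,::-1],(600,600),interpolation=cv2.INTER_CUBIC))
print(bot.get_t(), dz)
E
```

```text
True [0.5678 0.2222 0.1345] [0.5679 0.2223 0.1352] [ 0.6424 -0.1483  4.9705]
[(0.67, array([0.5369, 0.2234, 0.0099]))]
23.5417 -0.0007368637254623334
```

View pics/scene4.png

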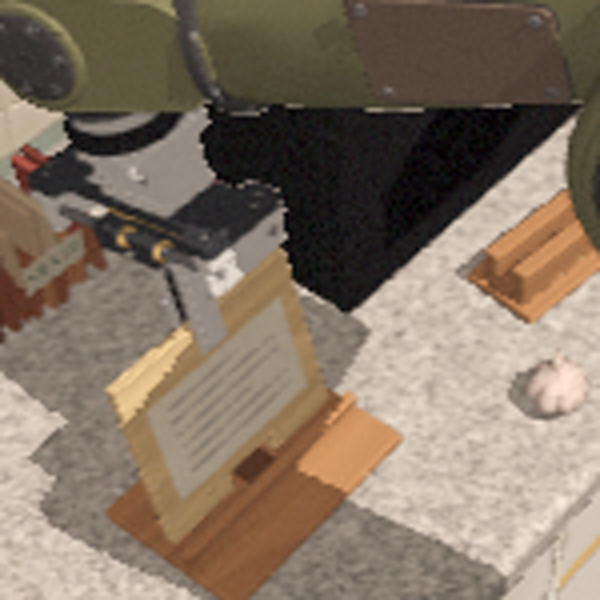

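Contact came at the plate height with the key visible in the notch (250,462). Now tip back and release.

```bash
python3 - <<'E'
from h import *
np.set_printoptions(precision=4,suppress=True)
hit=bot.move_straight(place(18,.0155,.0115,.001),.02,orientation=tilt(SY,18),contact_N=4)
print(hit,bot.get_tool_pos(),bot.get_orientation(),bot.get_wrist_force())
bot.grip(.03); bot.pause(.3)
T=pose(); a=-T[:3,2]
print(bot.get_grip_width(),bot.get_wrist_force())
bot.move_straight(T[:3,3]+.06*a,.1)
bot.move_straight([.46,.05,.36],.3); bot.pause(.3)
im=imaging.get_image("scene")
for t in ["recipe_board","key","leg_bar"]: print(t,[(round(d["conf"],2),w(im,d["at"])) for d in spotter.tip_of(t,"scene")[:1]])
P=cloud(im,spotter.masks_of("recipe_board","scene")[0]["mask"]); P=P[abs(P[:,2]-.09)<.05]
n=np.linalg.svd(P-np.median(P,0),full_matrices=False)[2][2]; print("lean",np.degrees(np.arcsin(abs(n[2]))),np.percentile(P,[2,98],axis=0))
cv2.imwrite("pics/scene5.png",cv2.resize(im["img"][130:280,200:400,::-1],(800,600),interpolation=cv2.INTER_CUBIC)); print(bot.get_t())
E
```

```text
True [0.5743 0.2224 0.1326] [-162.9068    0.0098   91.0151] [-4.1192 -0.5954  5.7863]
0.030033994674793105 [-0.439   0.336   0.5038]
recipe_board [(0.68, array([0.5377, 0.2224, 0.0106]))]
key [(0.88, array([0.5383, 0.2207, 0.0222]))]
leg_bar []
lean 17.443888563666704 [[0.5386 0.1405 0.0433]
 [0.5708 0.3045 0.1382]]
27.1583
```

View pics/scene5.png

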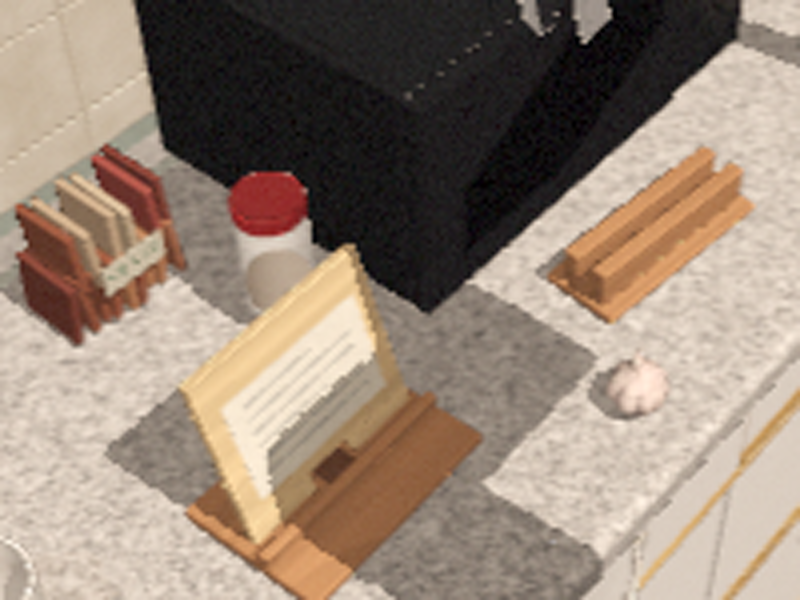

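The board stands behind the lip with its notch over the key at (335,463), leaning back about 17° with the sheet facing out, and the robot is clear.

```bash
python3 -c "
from bench import bot
print(bot.job_done(), bot.get_t())"
```

```text
the job is handed in; nothing more can be done
the job is handed in; nothing more can be done
```

The job is handed in at about 27 s: the leg was pushed to its stop first, then the board was set on the stand with its notch over the key, leaning back about 17° with the sheet facing out, and nothing else was touched.

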